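# Grease a saw-arbor bearing with a push gun

## Robot

A 6-joint arm with a two-finger parallel gripper is mounted at the origin on the work surface. World frame = base frame: x ahead of the robot, y to its left, z up, the work surface at z = 0. Lengths are in m, angles in degrees, forces in N, time in s.
With the tool pointing down it reaches from about 0.25 to 0.725 m from the base axis. Payload 9.7 kg.
Tool frame: the origin (TCP) lies on the centre line of the jaws, within the pads' length; the fingertips stand ahead of it and the grasp point (between the pads) lies 11 mm behind it (r.tip_reach is the z of the fingertips in the tool frame, in m); z points along the fingers, y is the direction in which the jaws open and shut (so a half turn about z gives the same grasp; the last joint's range is limited). The gripper opens to 85 mm and grips with 20 to 120 N. Pads are 22 mm wide; open, the fingers measure 114 mm over their backs; the gripper's body (76 mm by 85 mm) begins 54 mm behind the grasp point. The pads swing forward as they close: fully open they stand 13 mm farther back than shut.
Start: joints at [71.963, 4.979, 10.078, 95.1, 0, 90], TCP at [0.17, 0.523, 0.239] pointing down, gripper open.
Joint ranges: [-179.16, 179.16], [-48.56, 103.87], [-65.8, 70.77], [-126.05, 130.52], [-82.76, 87.17], [-180, 180]. Speed limits (degrees/s): [127.2, 127.2, 147.25, 180, 180, 180].

## Interface

Orientations are given as [roll, pitch, yaw] about the fixed x, y, z axes, in that order (R = Rz(yaw) Ry(pitch) Rx(roll)).
In Python, from plant import r gives the robot as it stands.
- The arm moves only by the tool carry_out, never from a script. Its argument "targets" is a list that holds one entry, the list of rows, each a list of 6 numbers: the shift along the tool's x, y, z in cm, then the turn, a rotation vector about the tool's x, y, z in degrees. A call has 1 to 20 rows; each row is the pose to reach, as a shift and turn from the pose commanded when the call began, along the tool's axes at that moment; what a row does not reach only later rows make up. A row lasts 1/10 s, in which the tool goes at most 50 mm and 8.59 degrees, less where a joint would pass 70% of its speed; a pose out of reach is approached as far as the arm can. A call with a gripper value outside its range is refused whole. "jaw" is the closure, from 0 (fully open) to 1 (shut), set as the call begins (left out, the last holds). The fingers move at their own pace and stop on an object; "squeeze" is the grip in N (left out, the last holds). Time passes only in rows, so rows that repeat a pose let the fingers close. It gives the time, the measured TCP pose, the force and the opening at its end, in the units of the state.
- r.state(): the state, without advancing time (a new reading comes with each control period).
- r.read_camera(name): name is "scene" or "top" or "wrist"; returns a dict with "frame" (400x640x3 uint8, red, green, blue), "intrinsics" (3x3 intrinsics, pixels), "T" (4x4, takes a point from camera to world coordinates). Camera axes: x right, y up, looking along -z (the intrinsics and any distortion apply to the point x, -y, -z); pixel columns grow to the right and rows downward; lengths in m; the calibration is good to about 2 mm. A picture is of the moment at which its call begins. There is no depth.
- r.sign_off(): hands the job in, once; it reports no verdict.
The state is a dict: "time_s": time; "joints": joint angles; "dq": joint speeds; "joint_torque": joint torques, N m; "position": TCP position; "eef_rot": TCP orientation; "force": force on the tool from outside, world axes, zero at the start; "moment": the same for the moment, N m; "grip_width": opening from 0.0 (shut) to 1.0 (fully open).
Only numpy, scipy, OpenCV 4.12 (cv2) and the standard library are available. Lean on these libraries where they do the work, as an engineer would, in place of code of your own. Each camera call takes 0.05 s, during which the arm holds its last target.

## Task

Grease the saw arbor's bearing beside the belt pulley: lift the red push-type grease gun out of the wooden rack, press its coupler squarely onto that bearing's bare, tilted brass nipple until it snaps on, then keep pushing along the nipple's axis until the sprung nozzle has gone nearly all the way into the barrel. Finish like that, still gripping the gun and holding it pushed in against its spring. Leave the blue gun and the other things on the bench where they are.

Things in the scene. Friction and masses are not known exactly. Their poses are not given: they have to be found in the camera images.
- gun_barrel (a point): Middle of the red gun's smooth barrel (36 mm diameter, 86 mm long), on the gun's axis; z runs along the gun from coupler to end cap, up while it hangs in the rack. Along z from here: end cap top +53 mm; barrel -43 to +43; dark collar, 46 mm wide, -57 to -43; coupler mouth -123 with the nozzle out. Grip across the barrel, in line with the gun, near +18 mm, firmly (40 N or more).
- gun: The whole red push-type grease gun, loose, about 0.44 kg, 176 mm long; origin on its axis at the underside of the collar, 57 mm below point gun_barrel, same axes. Below the collar a 14 mm steel nozzle tube slides into the barrel; at its end is the steel coupler, 30 mm wide, 32 mm long.
- gun_nozzle (a joint): How far the nozzle has been pushed into the barrel, in m: 0 = fully out (its rest), 0.024 = fully in. A spring pushes it out: 10 N to start it moving, 14 N at 16 mm, 16 N fully in.
- coupler (a point): Where the middle of the nipple's head sits inside the red gun's coupler once snapped on: on the axis, 9 mm inside the mouth, 114 mm below gun_barrel with the nozzle out; moves with the nozzle; z along the gun. The mouth is 21.6 mm wide inside (aim within 2 mm). Four sprung jaws, 4 mm inside it, click under the 16 mm head at about 6 N of push, less than starts the nozzle. Its turn about the axis does not matter.
- nipple_tip (a point): Middle of the brass button head (16 mm wide, 9 mm thick, rounded) of the bare nipple to use, on the bearing beside the pulley; fixed, 0.11 m above the bench. z is the nipple's axis, outwards and up, tilted 30 degrees from vertical towards the robot's side (heading turns with the arbor). Press along -z. Below: 10 mm neck, then a 19 mm hexagon from 11 mm under this point.
- arbor: Saw arbor, fixed; origin under the centre of its steel bed plate (210 x 235 x 12 mm). A 30 mm shaft lies along its y axis, 55 mm up, in two green cast bearings (164 x 40 mm, 96 mm high) at y = -80 and +80 mm. The aluminium belt pulley (90 mm) is at y = -160 mm, beside the bearing to grease; two 80 mm saw flanges at the +y end. The other bearing's nipple wears a yellow cap. All below 0.13 m.
- rack: Wooden rack, fixed; origin under its centre at bench level. A 225 x 95 x 18 mm board, top 92 mm up, on two cheeks, with two 36 mm through holes at x = -55 and +55 mm of its own axes. The red gun hangs in one, the blue in the other (either way round), coupler down, resting on the collar. Couplers reach 66 mm below the board's top: lift at least 75 mm straight up.
- blue_barrel (a point): Middle of the barrel of the blue grease gun, same size and shape as the red one, hanging in the rack's other hole: leave it there.
- jar: Amber jar with dark lid, 64 mm diameter, 85 mm high, loose; origin under its centre. Leave it alone.
- carton: Small cardboard carton with a paper tape, 62 x 85 x 50 mm high, loose; origin under its centre. Leave it alone.
- tin: Black tin can with paper label, 60 mm diameter, 115 mm high, loose; origin under its centre. Leave it alone.
There are look-alikes about, which are no part of the job. There is more than one size of the part that bears blue_barrel; the job needs the middle-sized.

How it is judged (in metres and radians):
On the way, in this order (a step that is already met when the one before it is completed fails the run):
1. the red gun is lifted clear of the rack in the fingers (contact force between the fingers and gun above 2 N and contact force between gun and rack below 0.1 N and height (world z) of gun above 0.16 m), for 0.1 s.
2. the coupler has snapped squarely onto the nipple (distance between coupler and nipple_tip below 0.004 m and angle between the z axis of coupler and the z axis of nipple_tip, either way round below 0.17 rad), for 0.1 s.
At the end, for the whole second after the job is handed in: Red coupler snapped on the bare nipple (within 4 mm of its seat, axes within 10 degrees), nozzle pushed in 16 of 24 mm or more and pressing over 9 N, gun still gripped, at rest, clear of the rack; blue gun, jar, carton and can within 20 mm of their start and upright (all of step 2 and value of joint gun_nozzle above 0.016 m and contact force between gun and arbor above 9 N and contact force between the fingers and gun above 2 N and contact force between gun and rack below 0.1 N and linear speed of gun below 0.02 m/s and distance of each of blue_barrel, jar, carton, tin from where it was at the start of the episode below 0.02 m and angle between each of blue_barrel, jar, carton, tin's own z axis and vertical below 0.15 rad); the arm keeps its last pose, push and grip.
It fails at once if the blue gun, jar, carton or can is knocked or moved (distance of any of blue_barrel, jar, carton, tin from where it was at the start of the episode above 0.03 m).
It also fails if it takes over 38 s, if anything falls off the work surface, if the arm or the gripper's body presses on something with over 40 N, if the wrist force passes 120 N, or if a joint passes its speed limit or range.

## Working session

There is one attempt and no reset: what is moved stays moved. The work goes in short steps, Python scripts to look and compute and a tool call to move; the robot and the scene stay as the last step left them, time stands still between calls to the robot, and variables do not carry over. Pictures are saved under pics/ and viewed, and the job is handed in when it is done.

Besides the shell and the picture viewer there is one more tool, called after "Request:" in YAML: its name, and indented under it one key for each argument. carry_out: Moves the arm, as the interface text tells. Its arguments: {"type":"object","properties":{"targets":{"type":"array","items":{"type":"array","items":{"type":"array","items":{"type":"number"}}}},"jaw":{"type":"number"},"squeeze":{"type":"number"}},"required":["targets"]}

```bash
ls; mkdir -p pics; python3 - <<'E'
from plant import r
import cv2,numpy as np
print(r.state(), r.tip_reach)
for n in ["scene","top","wrist"]:
    c=r.read_camera(n); cv2.imwrite(f"pics/{n}0.png",c["frame"][:,:,::-1]); np.savez(f"pics/{n}0.npz",**c); print(n,c["intrinsics"].round(1).tolist(),c["T"].round(3).tolist(),[k for k in c])
E
```

```text
pics
{'time_s': 0.0, 'joints': array([ 7.19639378e+01,  5.01108136e+00,  1.00344272e+01,  9.50996923e+01,
       -1.42680688e-03,  9.00006131e+01]), 'dq': array([ 0.0774417 ,  0.00483418, -0.00064672,  0.0176426 ,  0.07938536,
       -0.04898397]), 'joint_torque': array([-2.35422296e-03, -5.20396113e+01,  4.64800394e+01,  1.66709803e-02,
       -3.58366162e-05, -1.49655716e-05]), 'position': array([0.170227  , 0.52276273, 0.238583  ]), 'eef_rot': array([-1.79923654e+02,  1.42762254e-03,  1.61963327e+02]), 'force': array([ 0.77351326, -0.02952307, -0.09240352]), 'moment': array([ 0.06272819,  0.00999733, -0.01496876]), 'grip_width': 0.9984911227650434} 0.008
scene [[468.9, 0.0, 316.5], [0.0, 468.9, 203.9], [0.0, 0.0, 1.0]] [[-0.873, -0.322, 0.367, 0.951], [0.488, -0.567, 0.664, 0.759], [-0.005, 0.758, 0.652, 0.855], [0.0, 0.0, 0.0, 1.0]] ['frame', 'intrinsics', 'T']
top [[493.8, 0.0, 311.7], [0.0, 493.8, 202.1], [0.0, 0.0, 1.0]] [[0.026, 0.991, -0.131, 0.361], [-1.0, 0.025, -0.009, 0.032], [-0.006, 0.131, 0.991, 1.619], [0.0, 0.0, 0.0, 1.0]] ['frame', 'intrinsics', 'T']
wrist [[321.4, 0.0, 326.2], [0.0, 321.4, 203.2], [0.0, 0.0, 1.0]] [[0.31, -0.901, -0.304, 0.092], [0.951, 0.294, 0.1, 0.55], [-0.001, -0.32, 0.947, 0.372], [0.0, 0.0, 0.0, 1.0]] ['frame', 'intrinsics', 'T']
```

View pics/scene0.png

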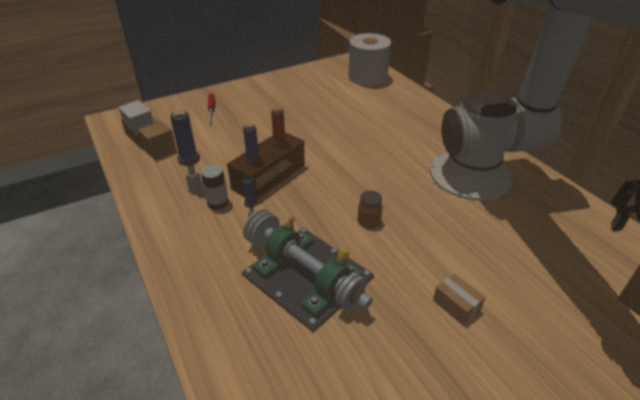

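View pics/top0.png

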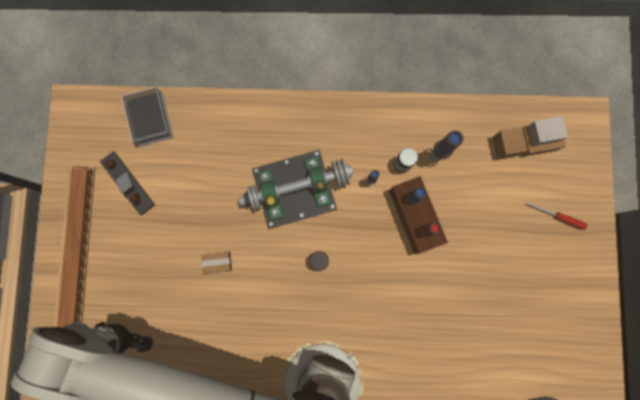

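View pics/wrist0.png

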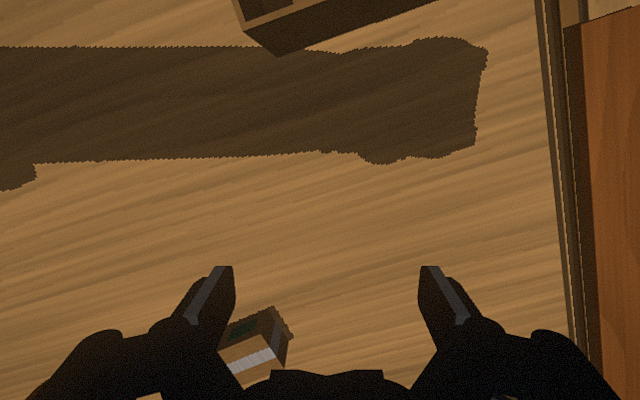

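```bash
cat > h.py <<'E'
import numpy as np,cv2
def ray(c,u,v):
    K=c["intrinsics"];T=c["T"]
    d=np.array([(u-K[0,2])/K[0,0],-(v-K[1,2])/K[1,1],-1.]);d=T[:3,:3]@d
    return T[:3,3],d/np.linalg.norm(d)
def plane(c,u,v,z):
    o,d=ray(c,u,v);return o+d*(z-o[2])/d[2]
def tri(obs):
    A=np.zeros((3,3));b=np.zeros(3);R=[]
    for c,u,v in obs:
        o,d=ray(c,u,v);P=np.eye(3)-np.outer(d,d);A+=P;b+=P@o;R.append((o,P))
    x=np.linalg.solve(A,b);return x,[float(np.linalg.norm(P@(x-o))) for o,P in R]
def proj(c,p):
    T=c["T"];q=T[:3,:3].T@(np.asarray(p)-T[:3,3]);K=c["intrinsics"]
    return K[0,0]*q[0]/-q[2]+K[0,2],K[1,1]*-q[1]/-q[2]+K[1,2]
def crop(c,u0,v0,u1,v1,s,name):
    f=c["frame"][v0:v1,u0:u1,::-1];cv2.imwrite(name,np.clip(cv2.resize(f,None,fx=s,fy=s,interpolation=cv2.INTER_CUBIC).astype(float)*1.6,0,255))
E
python3 - <<'E'
from h import *
s=dict(np.load("pics/scene0.npz"));t=dict(np.load("pics/top0.npz"))
crop(s,225,95,385,325,2.6,"pics/s1.png")
crop(t,235,130,455,270,3.6,"pics/t1.png")
crop(s,235,200,345,280,7,"pics/s2.png")
E
```

```text
[ WARN:0@0.089] global loadsave.cpp:1063 imwrite_ Unsupported depth image for selected encoder is fallbacked to CV_8U.
```

View pics/s1.png

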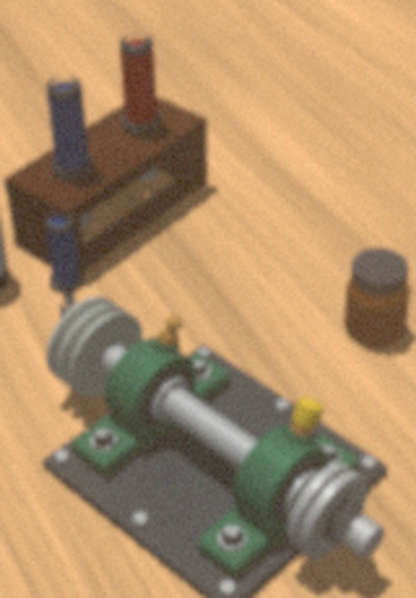

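View pics/t1.png

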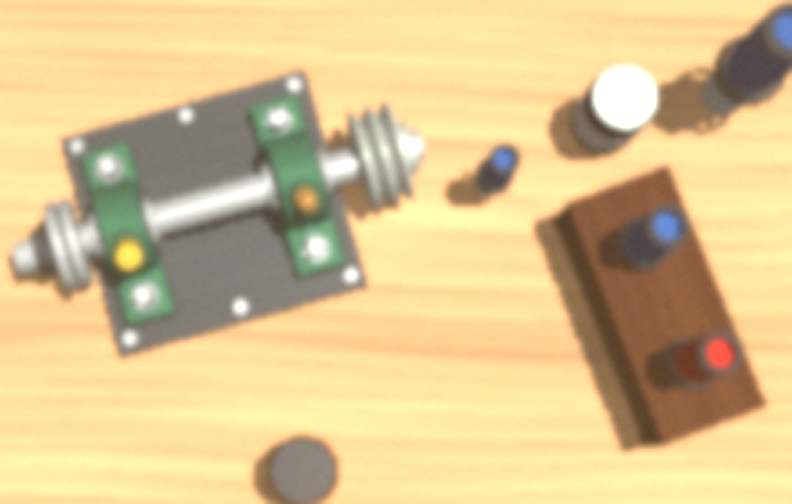

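View pics/s2.png

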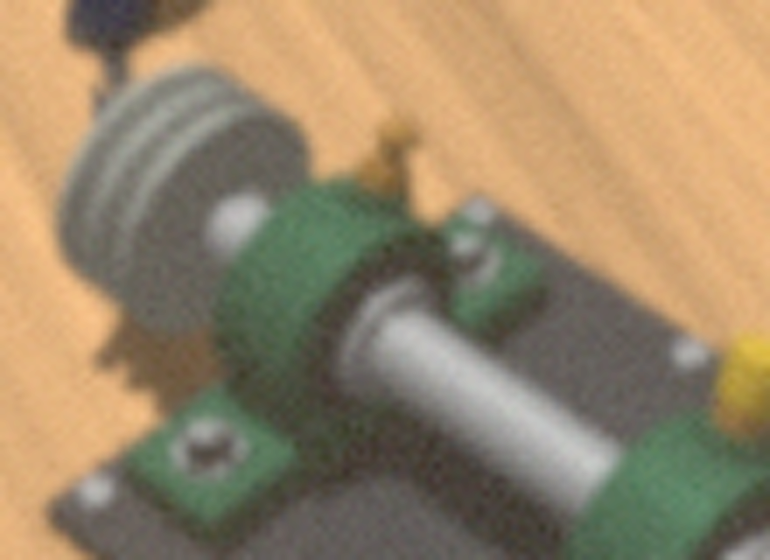

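```bash
python3 - <<'E'
from h import *
s=dict(np.load("pics/scene0.npz"));t=dict(np.load("pics/top0.npz"))
f=lambda u,v:(235+u/3.6-.4,130+v/3.6-.4)
g=lambda u,v:(235+u/7-.4,200+v/7-.4)
k=lambda u,v:(225+u/2.6-.3,95+v/2.6-.3)
B=[plane(t,*f(*p),.015) for p in [(76,147),(295,85),(130,339),(350,275)]]
for b in B: print(b.round(4))
d1=B[1]-B[0];d2=B[3]-B[2];print("shaft -y heading",[np.degrees(np.arctan2(d[1],d[0])) for d in (d1,d2)],np.linalg.norm(d1),np.linalg.norm(d2))
print("cols",[np.degrees(np.arctan2(*(a-b)[1::-1])) for a,b in((B[2],B[0]),(B[3],B[1]))])
print("bed ctr",np.mean(B,0))
print("nipple plane",plane(t,*f(307,200),.11),plane(s,*g(396,133),.11)); print(tri([(t,*f(307,200)),(s,*g(396,133))]))
print("cap",tri([(t,*f(129,255)),(s,*k(307,410))]))
print("red",plane(t,*f(719,354),.202),tri([(t,*f(719,354)),(s,*k(137,43))]),plane(s,*k(137,43),.202))
print("blue",plane(t,*f(667,227),.202))
# colour centroids
for n,c in(("t",t),("s",s)):
    h=cv2.cvtColor(c["frame"],cv2.COLOR_RGB2HSV); m=((h[...,0]<8)|(h[...,0]>172))&(h[...,1]>130)&(h[...,2]>50)
    nn,l,st,ce=cv2.connectedComponentsWithStats(m.astype(np.uint8))
    for i in range(1,nn):
        if st[i,4]>25: print(n,st[i],ce[i].round(1))
c=plane(t,*f(600,213),.092);
for p in [(567,210),(667,168),(765,403),(655,440)]: print("rack",plane(t,*f(*p),.092).round(3))
E
```

```text
[0.6734 0.2346 0.015 ]
[0.7366 0.035  0.015 ]
[0.498  0.1784 0.015 ]
[ 0.5614 -0.0194  0.015 ]
shaft -y heading [np.float64(-72.42801292873627), np.float64(-72.21149378352979)] 0.20939339634234574 0.20777190196810244
cols [np.float64(-162.24562302419162), np.float64(-162.75173068881682)]
bed ctr [0.61737065 0.1071332  0.015     ]
nipple plane [0.61362287 0.02196378 0.11      ] [0.60870508 0.01730748 0.11      ]
(array([0.61196131, 0.02243939, 0.1157106 ]), [0.0008219163383302599, 0.0008219163383301204])
cap (array([0.56184098, 0.17275855, 0.11344872]), [0.0003686205203449061, 0.00036862052034482545])
red [ 0.4821908  -0.30881633  0.202     ] (array([ 0.48228429, -0.30950012,  0.19867081]), [0.00021976696100462173, 0.00021976696100465046]) [ 0.48450588 -0.30390424  0.202     ]
blue [ 0.58358312 -0.26764789  0.202     ]
t [556 213  31  16 204] [571.5 220.9]
t [431 224   8   9  56] [434.6 227.8]
s [208  94   7  14  77] [210.7 100.3]
rack [ 0.614 -0.204  0.092]
rack [ 0.653 -0.291  0.092]
rack [ 0.451 -0.374  0.092]
rack [ 0.417 -0.28   0.092]
```

```bash
cat >> h.py <<'E'
from scipy.spatial.transform import Rotation as Ro
def rot(rpy): return Ro.from_euler("xyz",rpy,degrees=True)
def delta(st,p,Rt):
    R0=rot(st["eef_rot"]); s=R0.inv().apply(np.asarray(p)-st["position"])*100
    w=np.degrees((R0.inv()*Rt).as_rotvec()); return np.r_[s,w].round(2)
def tool(zdir,yhead):
    z=np.array(zdir,float);z/=np.linalg.norm(z);a=np.radians(yhead);y=np.array([np.cos(a),np.sin(a),0]);y-=z*(y@z);y/=np.linalg.norm(y)
    return Ro.from_matrix(np.c_[np.cross(y,z),y,z])
E
python3 - <<'E'
from h import *
from plant import r
st=r.state();print(delta(st,[.482,-.309,.30],tool([0,0,-1],112)))
E
```

```text
[-5.540e+01 -6.944e+01 -6.050e+00 -6.000e-02 -2.000e-02 -4.004e+01]
```

Request:
carry_out:
  targets:
    - [[-3,-4,-2,0,0,-3],[-7,-9,-4,0,0,-6],[-11,-14,-6,0,0,-10],[-14,-17.5,-6,0,0,-14],[-17,-21,-6,0,0,-18],[-20,-25,-6,0,0,-20],[-23,-29,-6,0,0,-22],[-26,-32.5,-6,0,0,-25],[-29,-36,-6,0,0,-28],[-32,-40,-6,0,0,-30],[-32,-40,-6,0,0,-30]]
  jaw: 0
  squeeze: 80

```text
time_s: 1.25
position: [0.3512, 0.0403, 0.2992]
eef_rot: [-180.0, 0.0, -168.2]
force: [0.3, 0.6, -0.6]
grip_width: 0.999
```

```bash
python3 - <<'E'
from h import *
from plant import r
st=r.state();print(st["time_s"],st["joints"].round(1),st["position"]);print(delta(st,[.482,-.309,.30],tool([0,0,-1],112)))
E
```

```text
1.25 [  6.6 -19.5  -5.  104.4  -0.   -5.3] [0.35116594 0.04031318 0.29917502]
[ -5.64 -36.87  -0.06  -0.04   0.   -10.16]
```

Request:
carry_out:
  targets:
    - [[-0.6,-3.7,0,0,0,-1],[-1.2,-7.4,0,0,0,-2],[-1.7,-11.1,0,0,0,-3],[-2.3,-14.8,0,0,0,-4],[-2.8,-18.5,0,0,0,-5],[-3.4,-22.2,0,0,0,-6],[-4,-26,0,0,0,-7],[-4.5,-30,0,0,0,-8],[-5,-33.5,0,0,0,-9],[-5.6,-36.9,0,0,0,-10.2],[-5.6,-36.9,0,0,0,-10.2],[-5.6,-36.9,0,0,0,-10.2]]

```text
time_s: 2.45
position: [0.4819, -0.3062, 0.2984]
eef_rot: [179.9, -0.1, -157.9]
force: [-0.1, 0.2, 0.3]
grip_width: 1.0
```

```bash
python3 - <<'E'
from h import *
from plant import r
st=r.state();print(st["time_s"],st["joints"].round(1),st["position"],st["eef_rot"])
c=r.read_camera("wrist");np.savez("pics/w1.npz",**c);cv2.imwrite("pics/w1.png",c["frame"][:,:,::-1])
print(proj(c,[.482,-.309,.202]),proj(c,[.482,-.309,.092]))
E
```

```text
2.45 [-32.4   9.9  22.3 102.4   0.  -54.5] [ 0.48187578 -0.30622313  0.2983547 ] [ 1.79906572e+02 -5.75681272e-02 -1.57908824e+02]
(np.float64(321.23767271755895), np.float64(207.30861322326325)) (np.float64(322.5412457617034), np.float64(173.6054316242225))
```

View pics/w1.png

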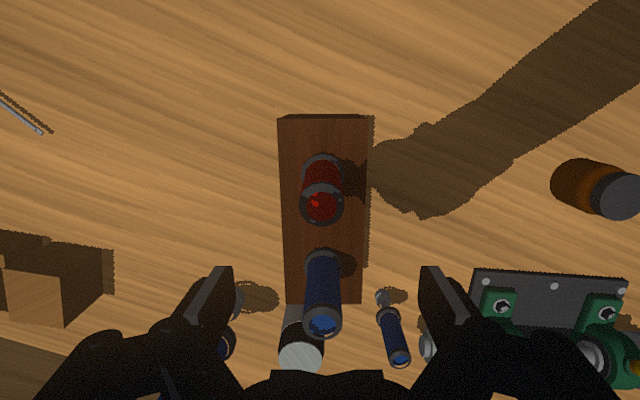

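```bash
python3 - <<'E'
from h import *
from plant import r
c=dict(np.load("pics/w1.npz"));print(plane(c,321,205.5,.202))
st=r.state();print(delta(st,[.4825,-.309,.156],tool([0,0,-1],112)))
E
```

```text
[ 0.48072152 -0.30970391  0.202     ]
[ 0.05 -0.36 14.3   0.05 -0.03  0.13]
```

Request:
carry_out:
  targets:
    - [[0,-0.3,2,0,0,0],[0,-0.3,5,0,0,0],[0,-0.3,8,0,0,0],[0,-0.3,9,0,0,0],[0,-0.3,9,0,0,0]]

```text
time_s: 3.0
position: [0.4825, -0.3075, 0.2088]
eef_rot: [179.9, -0.0, -157.8]
force: [-1.7, -0.6, 0.5]
grip_width: 0.996
```

```bash
python3 - <<'E'
from h import *
from plant import r
c=r.read_camera("wrist");np.savez("pics/w2.npz",**c);cv2.imwrite("pics/w2.png",c["frame"][:,:,::-1])
st=r.state();print(st["position"],st["eef_rot"],delta(st,[.482,-.309,.156],tool([0,0,-1],112)))
E
```

```text
[ 0.4830091  -0.30794613  0.21029957] [-1.79975518e+02  1.96361180e-02 -1.57798928e+02] [ 0.14 -0.06  5.43 -0.02  0.02  0.2 ]
```

View pics/w2.png

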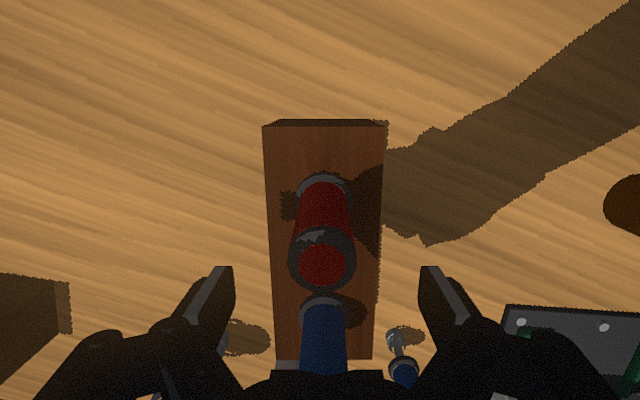

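```bash
python3 - <<'E'
from h import *
c=dict(np.load("pics/w2.npz"));print(plane(c,322.5,259,.202),proj(c,[.482,-.309,.202]))
E
```

```text
[ 0.47764645 -0.31037574  0.202     ] (np.float64(321.78727272633165), np.float64(267.22964297174235))
```

Request:
carry_out:
  targets:
    - [[0.2,-0.1,2,0,0,0],[0.2,-0.1,4,0,0,0],[0.2,-0.1,5.4,0,0,0],[0.2,-0.1,5.4,0,0,0],[0.2,-0.1,5.4,0,0,0]]

```text
time_s: 3.55
position: [0.482, -0.3104, 0.1566]
eef_rot: [-179.9, 0.0, -157.8]
force: [0.2, -0.8, 0.0]
grip_width: 0.997
```

```bash
python3 - <<'E'
from h import *
from plant import r
c=r.read_camera("wrist");np.savez("pics/w3.npz",**c);cv2.imwrite("pics/w3.png",c["frame"][:,:,::-1])
st=r.state();print(st["position"],st["force"],delta(st,[.4805,-.309,.156],tool([0,0,-1],112)))
print(proj(c,[.482,-.309,.202]))
E
```

```text
[ 0.48209814 -0.31050912  0.15679144] [0.10556464 0.00034502 0.19784458] [ 0.09  0.2   0.08 -0.08  0.06  0.17]
(np.float64(326.92193492329267), np.float64(349.52624309165543))
```

View pics/w3.png

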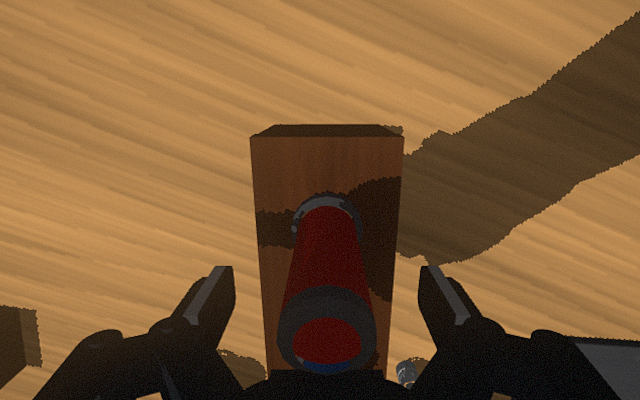

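Request:
carry_out:
  targets:
    - [[0.1,0,0,0,0,0],[0.1,0,0,0,0,0],[0.1,0,0,0,0,0],[0.1,0,0,0,0,0],[0.1,0,0,0,0,0],[0.1,0,0,0,0,0],[0.1,0,0,0,0,0],[0.1,0,0,0,0,0]]
  jaw: 1
  squeeze: 80

```text
time_s: 4.4
position: [0.4808, -0.3108, 0.1559]
eef_rot: [-180.0, 0.0, -157.8]
force: [-0.8, 0.5, 5.6]
grip_width: 0.399
```

Request:
carry_out:
  targets:
    - [[0.1,0,-0.5,0,0,0],[0.1,0,-2,0,0,0],[0.1,0,-4,0,0,0],[0.1,0,-6,0,0,0],[0.1,0,-8,0,0,0],[0.1,0,-10,0,0,0],[0.1,0,-12,0,0,0],[0.1,0,-13,0,0,0],[0.1,0,-13,0,0,0],[0.1,0,-13,0,0,0]]

```text
time_s: 5.4
position: [0.4798, -0.311, 0.2846]
eef_rot: [180.0, -0.0, -157.8]
force: [0.1, 0.1, -5.8]
grip_width: 0.406
```

```bash
python3 - <<'E'
from h import *
from plant import r
st=r.state();print(st)
for n in("wrist","scene","top"):
    c=r.read_camera(n);np.savez(f"pics/{n}4.npz",**c);cv2.imwrite(f"pics/{n}4.png",c["frame"][:,:,::-1])
    if n=="scene": crop(c,200,40,400,200,4,"pics/s4.png")
E
```

```text
{'time_s': 5.4, 'joints': array([-3.29545178e+01,  9.45097850e+00,  2.01140637e+01,  1.00713615e+02,
       -1.87832412e-03, -5.51160192e+01]), 'dq': array([-0.05735549,  0.10972771, -1.20636213, -0.14779498,  0.0855664 ,
       -0.05007361]), 'joint_torque': array([-7.09241504e-04, -6.01711464e+01,  4.95101380e+01,  1.54007901e-01,
        2.31929793e-03, -6.79366008e-05]), 'position': array([ 0.47977062, -0.31103632,  0.28456993]), 'eef_rot': array([ 1.79959624e+02, -3.04395176e-02, -1.57838487e+02]), 'force': array([ 0.05674961,  0.13690302, -5.7521926 ]), 'moment': array([ 0.02045817, -0.06236637, -0.03715345]), 'grip_width': 0.405956806471848}[ WARN:0@3.270] global loadsave.cpp:1063 imwrite_ Unsupported depth image for selected encoder is fallbacked to CV_8U.
```

View pics/wrist4.png

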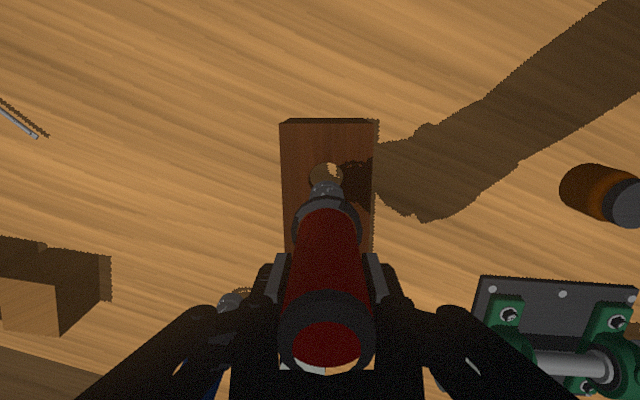

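View pics/s4.png

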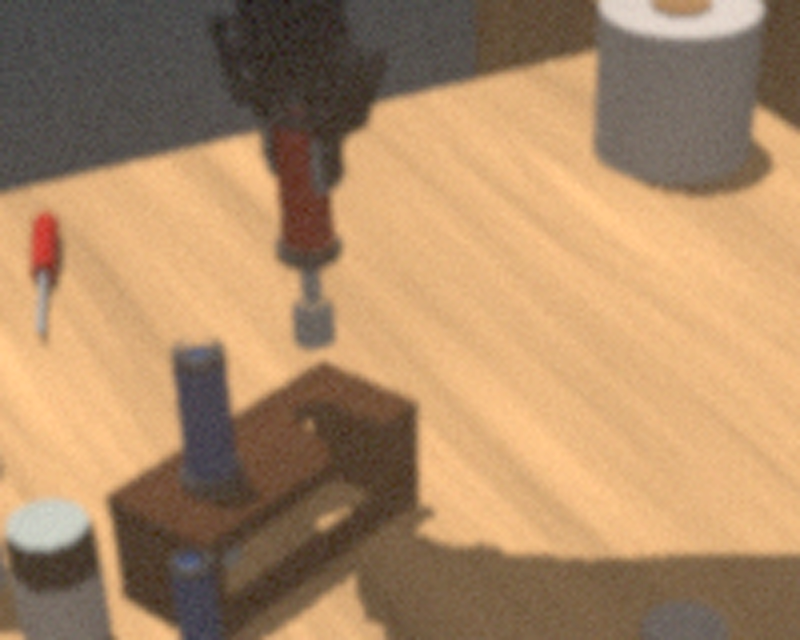

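```bash
python3 - <<'E'
from h import *
from plant import r
st=r.state();w=dict(np.load("pics/wrist4.npz"));s=dict(np.load("pics/scene4.npz"))
R=rot(st["eef_rot"]);p=st["position"]
for x in(-.004,0,.004):
  for nm,z in(("captop",-.046),("captop+18",0.007),("collartop",.050),("collarbot",.064),("coupmid",.114),("mouth",.13)):
    q=p+R.apply([x,0,z]); print(x,nm,np.round(proj(w,q),1),np.round(proj(s,q),1))
crop(w,270,140,390,280,5,"pics/w4c.png")
E
```

```text
-0.004 captop [324.1 357.3] [274.   66.6]
-0.004 captop+18 [324.8 275.2] [275.3  85.4]
-0.004 collartop [325.1 238.6] [276.3  99.9]
-0.004 collarbot [325.2 229.7] [276.6 104.4]
-0.004 coupmid [325.4 205.2] [277.7 120.3]
-0.004 mouth [325.5 199.2] [278.1 125.2]
0 captop [324.  347.9] [275.   66.1]
0 captop+18 [324.8 268.1] [276.3  84.8]
0 collartop [325.1 232.7] [277.3  99.3]
0 collarbot [325.2 224.1] [277.6 103.9]
0 coupmid [325.4 200.6] [278.7 119.7]
0 mouth [325.5 194.7] [279.  124.6]
0.004 captop [324.  338.4] [276.   65.6]
0.004 captop+18 [324.8 260.9] [277.3  84.3]
0.004 collartop [325.1 226.8] [278.2  98.7]
0.004 collarbot [325.2 218.5] [278.6 103.3]
0.004 coupmid [325.4 195.9] [279.6 119.1]
0.004 mouth [325.5 190.3] [279.9 124. ][ WARN:0@0.663] global loadsave.cpp:1063 imwrite_ Unsupported depth image for selected encoder is fallbacked to CV_8U.
```

View pics/w4c.png

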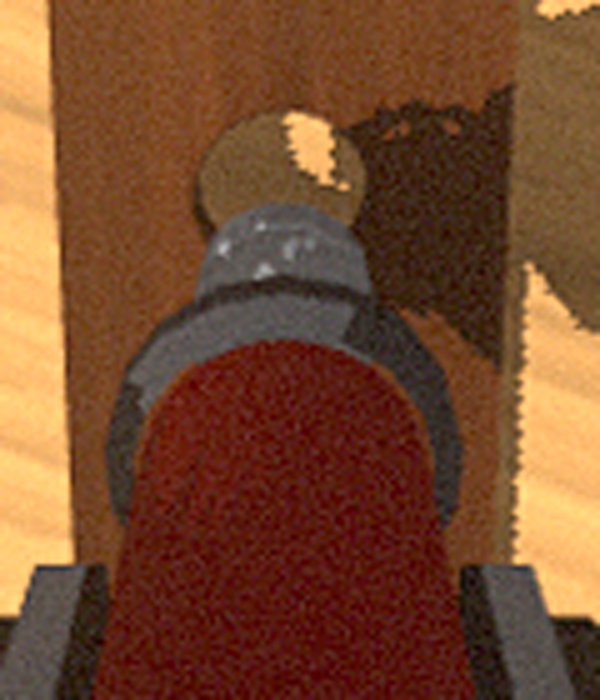

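```bash
cat >> h.py <<'E'
H=np.radians(197.7);AX=np.array([.5*np.cos(H),.5*np.sin(H),np.sqrt(.75)])
E
python3 - <<'E'
from h import *
from plant import r
st=r.state();n=np.array([.613,.022,.111])
print(delta(st,[.49,-.04,.305],tool([0,0,-1],107.7)),delta(st,n+AX*.171,tool(-AX,107.7)), n+AX*.171)
E
```

```text
[-11.19  24.69  -2.06   0.08  -0.06   4.46] [-16.4   26.45   2.53   1.25 -30.05   4.34] [ 0.53154744 -0.00399483  0.25909034]
```

Request:
carry_out:
  targets:
    - [[-0.8,2,-0.5,0,0,0],[-2.5,5.5,-1,0,0,0.5],[-4.2,9,-1.5,0,0,1],[-6,13,-2,0,0,2],[-7.5,16.5,-2,0,0,3],[-9,20,-2,0,0,4],[-10.5,23,-2,0,0,4.3],[-11.5,25,-2,0,-2,4.3],[-12,25.2,-1.6,0.2,-5,4.3],[-12.7,25.4,-1.2,0.3,-9,4.3],[-13.4,25.6,-0.8,0.5,-13,4.3],[-14,25.8,0,0.7,-17,4.3],[-14.8,26,0.8,0.8,-21,4.3],[-15.5,26.2,1.6,1,-25,4.3],[-16,26.4,2.1,1.2,-28,4.3],[-16.4,26.4,2.5,1.2,-30,4.3],[-16.4,26.4,2.5,1.2,-30,4.3],[-16.4,26.4,2.5,1.2,-30,4.3]]

```text
time_s: 7.35
position: [0.5314, -0.0048, 0.2598]
eef_rot: [-180.0, 29.9, -162.2]
force: [1.1, -0.3, -5.0]
grip_width: 0.407
```

```bash
python3 - <<'E'
from h import *
from plant import r
for n in("wrist","scene","top"):
    c=r.read_camera(n);np.savez(f"pics/{n}5.npz",**c);cv2.imwrite(f"pics/{n}5.png",c["frame"][:,:,::-1])
    if n=="scene": crop(c,235,130,345,240,5.4,"pics/s5.png")
    if n=="top": crop(c,270,130,380,230,6,"pics/t5.png")
    if n=="wrist": crop(c,230,100,430,250,4,"pics/w5c.png")
st=r.state();print(st["time_s"],st["joints"].round(1),st["position"],delta(st,np.array([.613,.022,.111])+AX*.171,tool(-AX,107.7)),st["grip_width"])
E
```

```text
7.5 [ -6.7 -24.9 -19.2  67.9  11.9 -21.5] [ 0.53218907 -0.00473053  0.26048601] [ 0.1   0.09  0.1  -0.02 -0.03  0.07] 0.40286070848834976[ WARN:0@1.783] global loadsave.cpp:1063 imwrite_ Unsupported depth image for selected encoder is fallbacked to CV_8U.
```

View pics/wrist5.png

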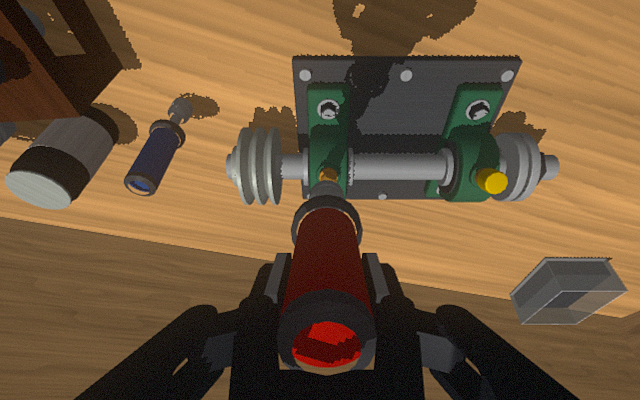

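View pics/s5.png

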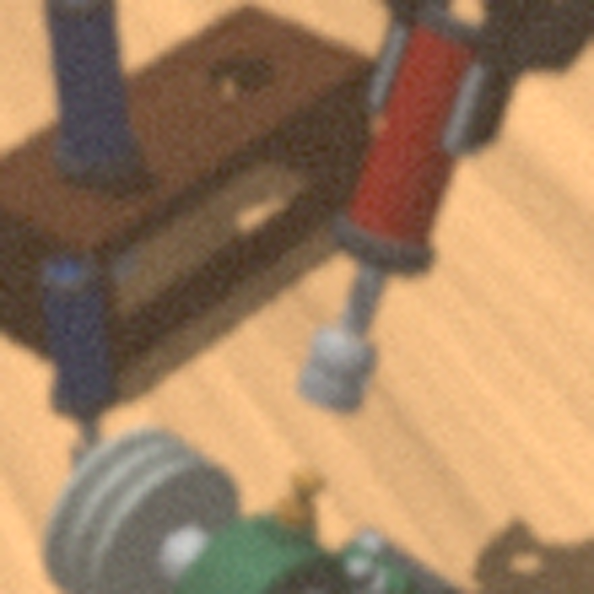

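View pics/t5.png

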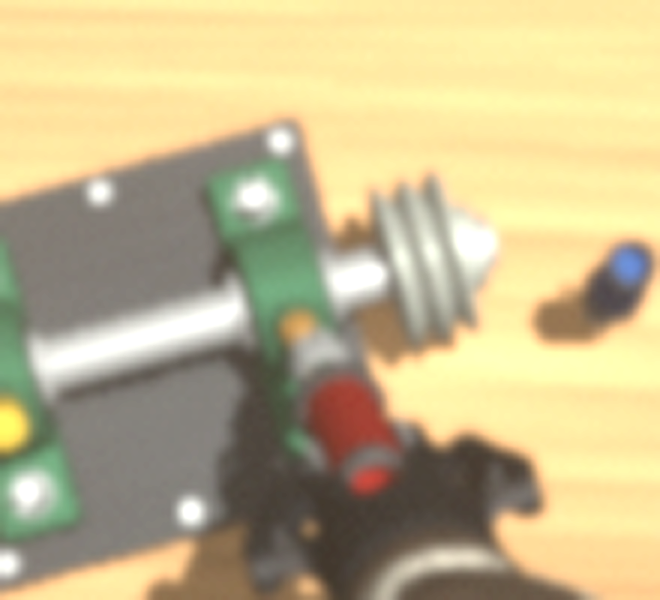

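View pics/w5c.png

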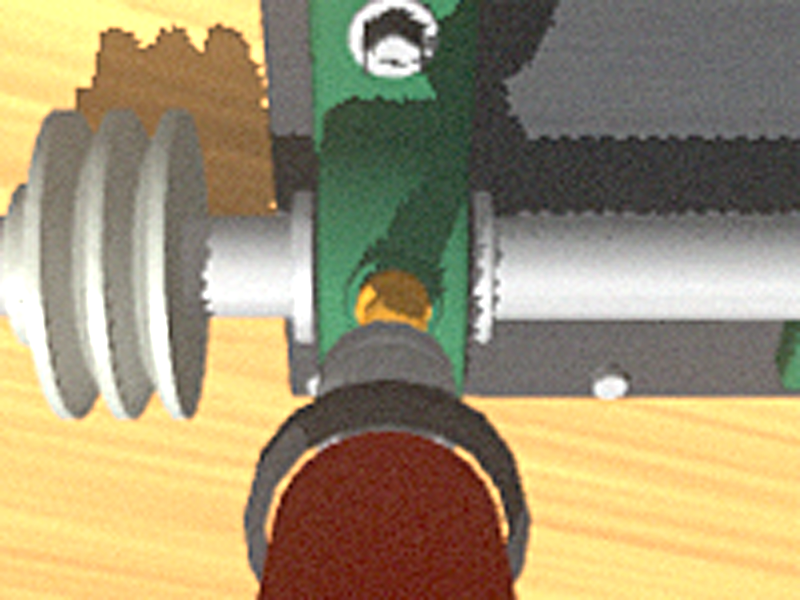

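Request:
carry_out:
  targets:
    - [[-1,0,0,0,0,0],[-2.5,0,0,0,0,0],[-3,0,0,0,0,0],[-3,0,0,0,0,0],[-3,0,0,0,0,0]]

```text
time_s: 8.0
position: [0.5567, 0.0033, 0.2749]
eef_rot: [-180.0, 30.0, -162.2]
force: [-0.5, 0.4, -4.3]
grip_width: 0.405
```

```bash
python3 - <<'E'
from h import *
from plant import r
c=r.read_camera("wrist");np.savez("pics/wrist6.npz",**c)
st=r.state();np.savez("pics/st6.npz",p=st["position"],e=st["eef_rot"]);print(st["position"],st["eef_rot"],st["time_s"])
crop(c,290,110,370,190,8,"pics/w6c.png")
R=rot(st["eef_rot"]);n=np.array([.613,.022,.111])
T=c["T"];print("cam in tool",R.inv().apply(T[:3,3]-st["position"]),(R.inv().as_matrix()@T[:3,:3]).round(3))
for nm,q in(("head",n),("hextop",n-AX*.011),("face",n+AX*.0045),("base",n-AX*.02)): print(nm,proj(c,q))
E
```

```text
[0.55655555 0.00324606 0.27482477] [-179.96714642   29.96504435 -162.22980099] 8.05
cam in tool [ 0.08238158  0.00104995 -0.13319419] [[-0.001  0.947  0.32 ]
 [ 1.     0.001  0.   ]
 [ 0.     0.32  -0.947]]
head (np.float64(325.93582061607776), np.float64(152.41825284622416))
hextop (np.float64(325.9454368953125), np.float64(150.516633010239))
face (np.float64(325.93169485085235), np.float64(153.23412318439165))
base (np.float64(325.9528451347282), np.float64(149.05165319021486))[ WARN:0@1.634] global loadsave.cpp:1063 imwrite_ Unsupported depth image for selected encoder is fallbacked to CV_8U.
```

View pics/w6c.png

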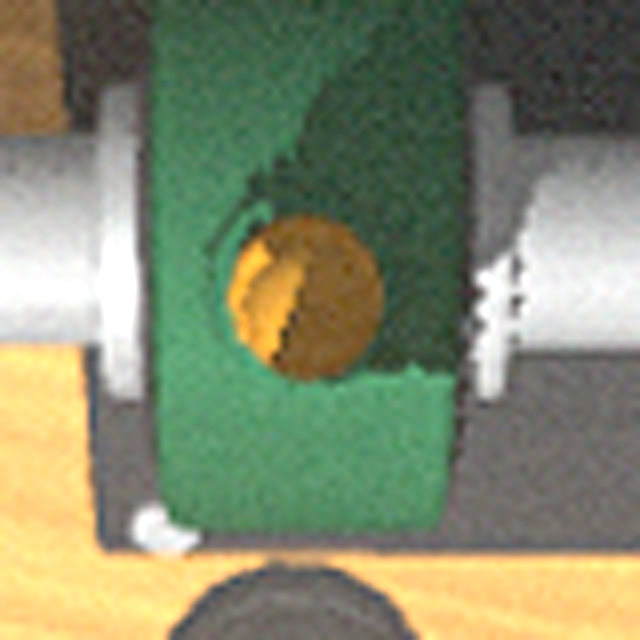

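```bash
python3 - <<'E'
from h import *
c=dict(np.load("pics/wrist6.npz"))
f=c["frame"][130:162,313:343,::-1].astype(float)*2.0
cv2.imwrite("pics/w6d.png",np.clip(cv2.resize(f,None,fx=18,fy=18,interpolation=cv2.INTER_NEAREST),0,255).astype(np.uint8))
E
```

```text
(no output)
```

View pics/w6d.png

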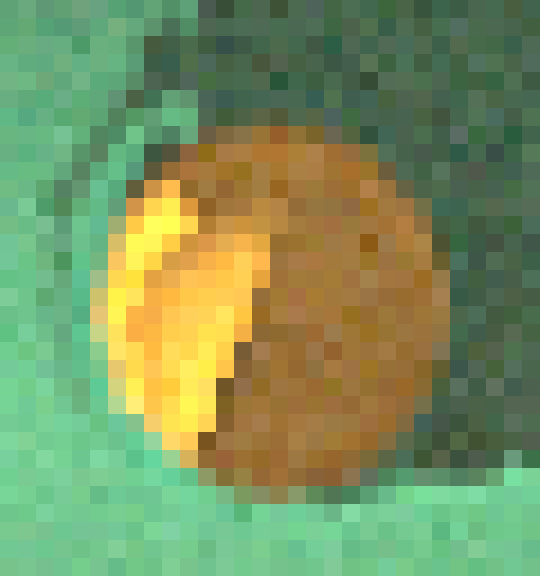

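```bash
python3 - <<'E'
from h import *
c=dict(np.load("pics/wrist6.npz"));s=np.load("pics/st6.npz");R=rot(s["e"]);p=s["p"];ax=R.apply([0,0,1])
def tz(u,v,z):
    o,d=ray(c,u,v);o=R.inv().apply(o-p);d=R.inv().apply(d);return (o+d*(z-o[2])/d[2])*1000
n=np.array([.613,.022,.111]);nt=R.inv().apply(n-p);print("n tool",nt*1000)
for dz in(-.004,0,.004): print("seen nipple",tz(328.1,148.8,nt[2]+dz))
print("coupler edge",tz(326.5,180.2,.130),"expect x 15", "collar edge bottom",tz(326.5,195.2,.064),"expect 23","barrel edge",tz(326.5,207.6,.05),"expect 18")
# scene view relative at pose5
E
```

```text
n tool [ 30.30073858   0.7307197  171.63208536]
seen nipple [ 34.37112852   2.76026204 167.63208536]
seen nipple [ 33.73274747   2.78300362 171.63208536]
seen nipple [ 33.09436641   2.8057452  175.63208536]
coupler edge [ 13.91894696   1.22990128 130.        ] expect x 15 collar edge bottom [21.15885717  1.18166999 64.        ] expect 23 barrel edge [17.66016959  1.16986475 50.        ] expect 18
```

```bash
python3 - <<'E'
from h import *
c=dict(np.load("pics/scene5.npz"))
crop(c,278,170,322,240,10,"pics/s5b.png")
# axis projection using pose5
p=np.array([0.53219,-0.00473,0.26049]);R=rot([-180,29.95,-162.2])
for x in(-.004,0,.004):
  for nm,z in(("collarbot",.064),("couptop",.098),("mouth",.130),("nip",.1716)):
    print(x,nm,np.round(proj(c,p+R.apply([x,0,z])),2))
print(np.round(proj(c,p+R.apply([0,.004,.13])),2))
E
```

```text
-0.004 collarbot [304.05 177.8 ]
-0.004 couptop [299.17 191.37]
-0.004 mouth [294.67 203.91]
-0.004 nip [288.92 219.9 ]
0 collarbot [305.13 177.82]
0 couptop [300.26 191.34]
0 mouth [295.76 203.85]
0 nip [290.02 219.79]
0.004 collarbot [306.21 177.83]
0.004 couptop [301.34 191.32]
0.004 mouth [296.84 203.79]
0.004 nip [291.1  219.68]
[296.98 204.61][ WARN:0@0.768] global loadsave.cpp:1063 imwrite_ Unsupported depth image for selected encoder is fallbacked to CV_8U.
```

View pics/s5b.png

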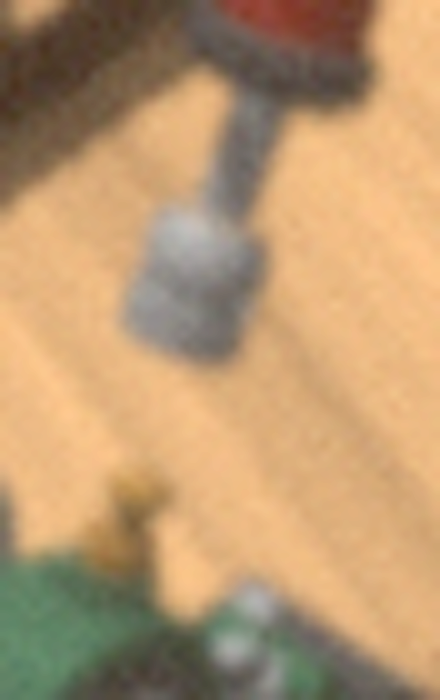

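Request:
carry_out:
  targets:
    - [[1,0,0,0,0,0],[2.5,0.1,0,0,0,0],[3.4,0.16,0,0,0,0],[3.43,0.16,1,0,0,0],[3.43,0.16,2,0,0,0],[3.43,0.16,2.7,0,0,0],[3.43,0.16,2.7,0,0,0],[3.43,0.16,2.7,0,0,0]]

```text
time_s: 8.85
position: [0.5411, -0.0, 0.2344]
eef_rot: [-180.0, 30.0, -162.2]
force: [0.4, -1.1, -4.2]
grip_width: 0.403
```

```bash
python3 - <<'E'
from h import *
from plant import r
for n in("wrist","scene","top"):
    c=r.read_camera(n);np.savez(f"pics/{n}7.npz",**c)
    if n=="scene": crop(c,270,165,330,245,7.5,"pics/s7.png")
    if n=="top": crop(c,295,160,345,210,12,"pics/t7.png")
    if n=="wrist": crop(c,290,140,370,220,7.5,"pics/w7c.png")
st=r.state();print(st["time_s"],st["position"],st["eef_rot"],st["force"]);s=np.load("pics/st6.npz");print(rot(s["e"]).inv().apply(st["position"]-s["p"])*1000)
E
```

```text
9.0 [ 5.41123556e-01 -1.62163295e-04  2.35209426e-01] [-179.93585927   30.04504959 -162.21190239] [ 0.3313511  -0.58737664 -4.00732172]
[33.41921968  1.47940268 26.45949607][ WARN:0@2.148] global loadsave.cpp:1063 imwrite_ Unsupported depth image for selected encoder is fallbacked to CV_8U.
```

View pics/s7.png

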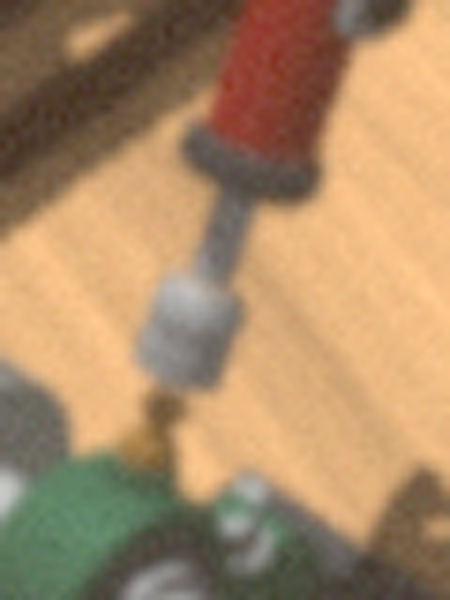

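View pics/w7c.png

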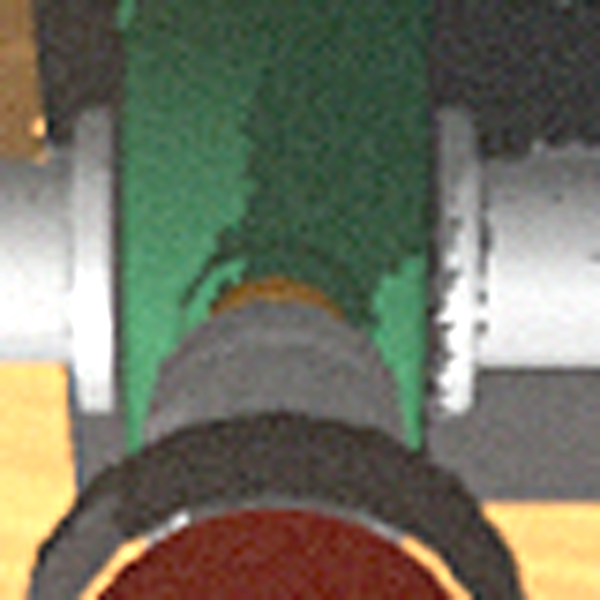

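View pics/t7.png

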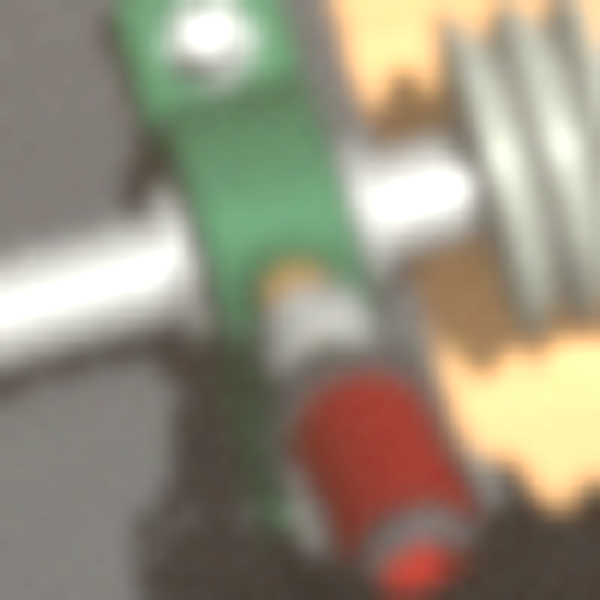

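Request:
carry_out:
  targets:
    - [[0,0,0.5,0,0,0],[0,0,0.9,0,0,0],[0,0,1.1,0,0,0],[0,0,1.3,0,0,0],[0,0,1.5,0,0,0],[0,0,1.5,0,0,0]]

```text
time_s: 9.6
position: [0.5482, 0.0021, 0.2217]
eef_rot: [-179.9, 30.0, -162.2]
force: [0.4, -0.9, -4.1]
grip_width: 0.4
```

```bash
python3 - <<'E'
from h import *
from plant import r
for n in("wrist","scene"):
    c=r.read_camera(n);np.savez(f"pics/{n}8.npz",**c)
    if n=="scene": crop(c,270,165,330,245,7.5,"pics/s8.png")
    if n=="wrist": crop(c,290,140,370,220,7.5,"pics/w8c.png")
st=r.state();print(st["time_s"],st["position"],st["eef_rot"],st["force"]);s=np.load("pics/st6.npz");R=rot(s["e"]);print(R.inv().apply(st["position"]-s["p"])*1000,R.inv().apply(st["force"]-[.1,-.2,-4.3]))
E
```

```text
9.7 [0.54812288 0.00210651 0.22182134] [-179.9470601   30.0246192 -162.2205801] [-1.15066501  0.32510114 -3.56777068]
[33.73192479  1.51240159 41.73297763] [ 0.52722726  0.88109157 -1.14967952][ WARN:0@1.896] global loadsave.cpp:1063 imwrite_ Unsupported depth image for selected encoder is fallbacked to CV_8U.
```

View pics/s8.png

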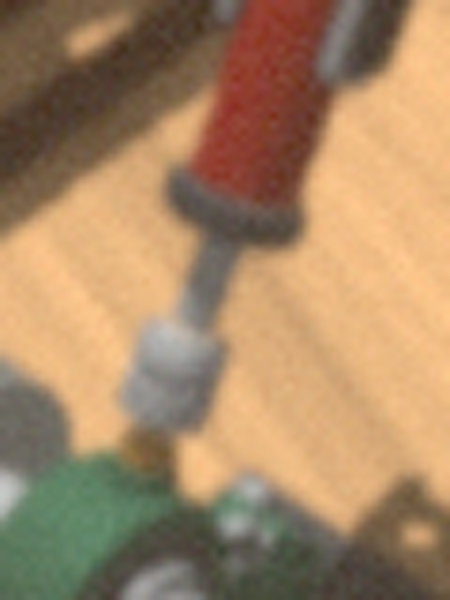

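View pics/w8c.png

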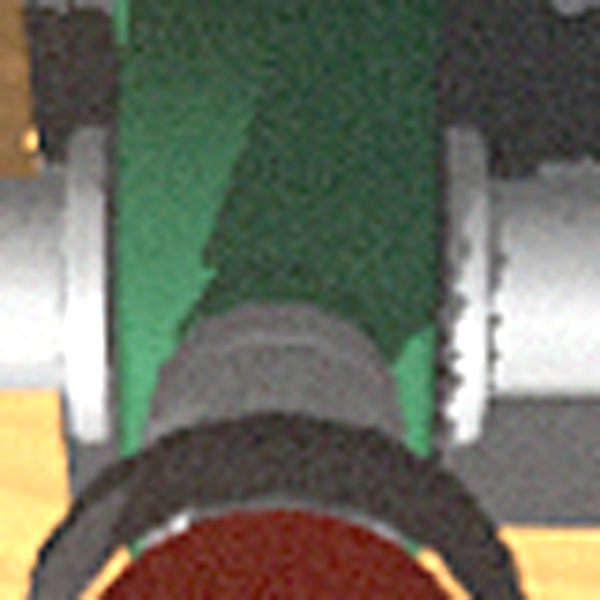

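Request:
carry_out:
  targets:
    - [[0,0,0.2,0,0,0],[0,0,0.4,0,0,0],[0,0,0.5,0,0,0],[0,0,0.5,0,0,0]]

```text
time_s: 10.1
position: [0.5503, 0.0029, 0.2169]
eef_rot: [-180.0, 30.0, -162.2]
force: [-0.0, 0.1, -4.9]
grip_width: 0.405
```

Request:
carry_out:
  targets:
    - [[0,0,0.15,0,0,0],[0,0,0.3,0,0,0],[0,0,0.3,0,0,0]]

```text
time_s: 10.4
position: [0.552, 0.0033, 0.2158]
eef_rot: [-179.9, 30.1, -162.2]
force: [-4.9, -0.7, 0.8]
grip_width: 0.402
```

Request:
carry_out:
  targets:
    - [[0,0,0.15,0,0,0],[0,0,0.3,0,0,0],[0,0,0.3,0,0,0]]

```text
time_s: 10.7
position: [0.5534, 0.0038, 0.2135]
eef_rot: [-179.9, 30.1, -162.2]
force: [-7.5, -1.2, 4.0]
grip_width: 0.401
```

```bash
python3 - <<'E'
from h import *
from plant import r
for n in("wrist","scene"):
    c=r.read_camera(n);np.savez(f"pics/{n}9.npz",**c)
    if n=="scene": crop(c,270,165,330,245,7.5,"pics/s9.png")
    if n=="wrist": crop(c,290,140,370,220,7.5,"pics/w9c.png")
st=r.state();print(st["time_s"],st["position"],st["eef_rot"],st["force"]);s=np.load("pics/st6.npz");R=rot(s["e"]);print(R.inv().apply(st["position"]-s["p"])*1000,R.inv().apply(st["force"]-[.1,-.2,-4.3]),st["moment"])
E
```

```text
10.8 [0.5533668  0.00377269 0.21361445] [-179.92004713   30.10247832 -162.20898434] [-8.19397698 -2.09402491  4.57047406]
[33.06427454  1.5042929  51.59108516] [  2.91273759   0.7208302  -11.91885305] [-0.23020384  1.74223664  0.19514606][ WARN:0@2.681] global loadsave.cpp:1063 imwrite_ Unsupported depth image for selected encoder is fallbacked to CV_8U.
```

View pics/s9.png

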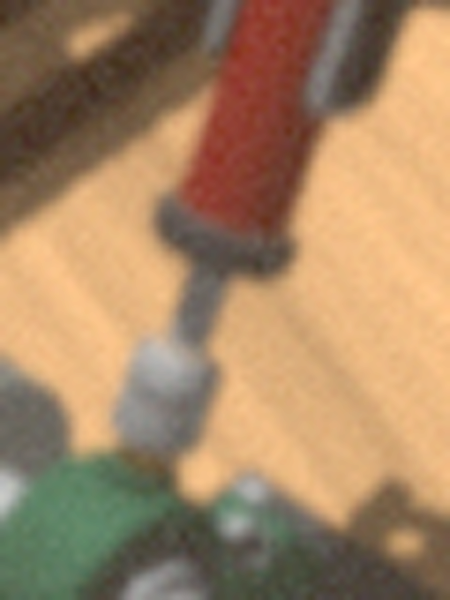

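View pics/w9c.png

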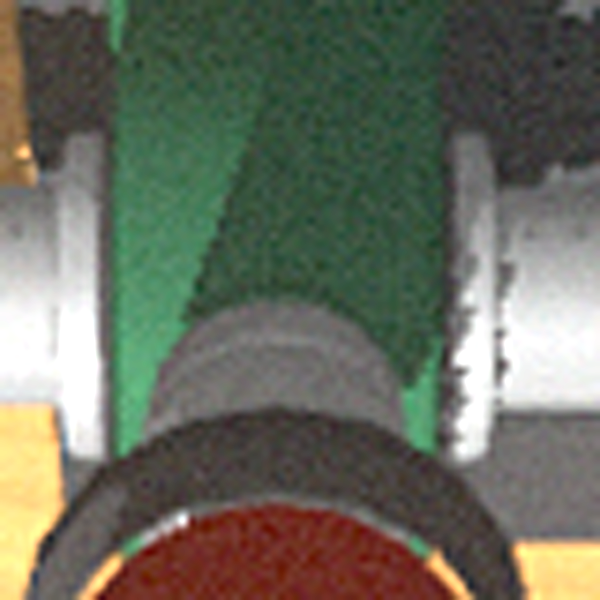

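Request:
carry_out:
  targets:
    - [[0.1,0,0,0,0,0],[0.1,0,0.2,0,0,0],[0.1,0,0.4,0,0,0],[0.1,0,0.6,0,0,0],[0.1,0,0.8,0,0,0],[0.1,0,1,0,0,0],[0.1,0,1,0,0,0]]

```text
time_s: 11.5
position: [0.5576, 0.0051, 0.2049]
eef_rot: [-179.9, 30.2, -162.2]
force: [-8.6, -0.9, 7.5]
grip_width: 0.404
```

```bash
cat > chk.py <<'E'
from h import *
from plant import r
import sys
k=sys.argv[1]
for n in("wrist","scene"):
    c=r.read_camera(n);np.savez(f"pics/{n}{k}.npz",**c)
    if n=="scene": crop(c,270,165,330,245,7.5,f"pics/s{k}.png")
    if n=="wrist": crop(c,250,100,410,220,5,f"pics/w{k}.png")
st=r.state();print(st["time_s"],st["position"],st["eef_rot"],st["force"]);s=np.load("pics/st6.npz");R=rot(s["e"]);print(R.inv().apply(st["position"]-s["p"])*1000,R.inv().apply(st["force"]-[.1,-.2,-4.3]),st["moment"],st["grip_width"])
E
python3 chk.py 10
```

```text
11.6 [0.55758577 0.00507709 0.20509786] [-179.90681138   30.16600999 -162.19578769] [-8.81519033 -0.61344434  6.41990659]
[33.49255366  1.46431795 61.17483945] [  2.11002581   2.31940505 -13.59176602] [-0.0977826   1.57529377  0.23378505] 0.40550290795590355[ WARN:0@1.935] global loadsave.cpp:1063 imwrite_ Unsupported depth image for selected encoder is fallbacked to CV_8U.
```

View pics/s10.png

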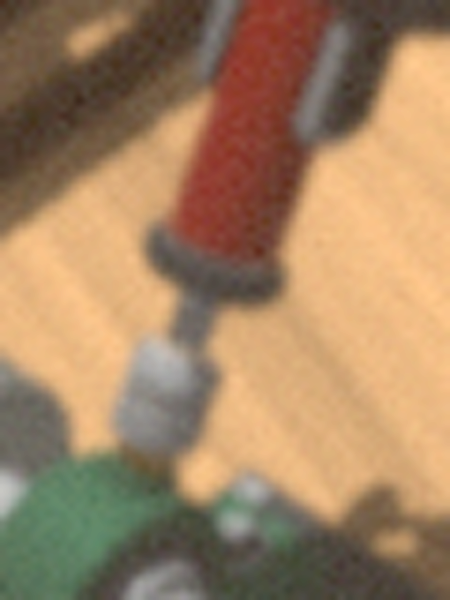

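View pics/w10.png

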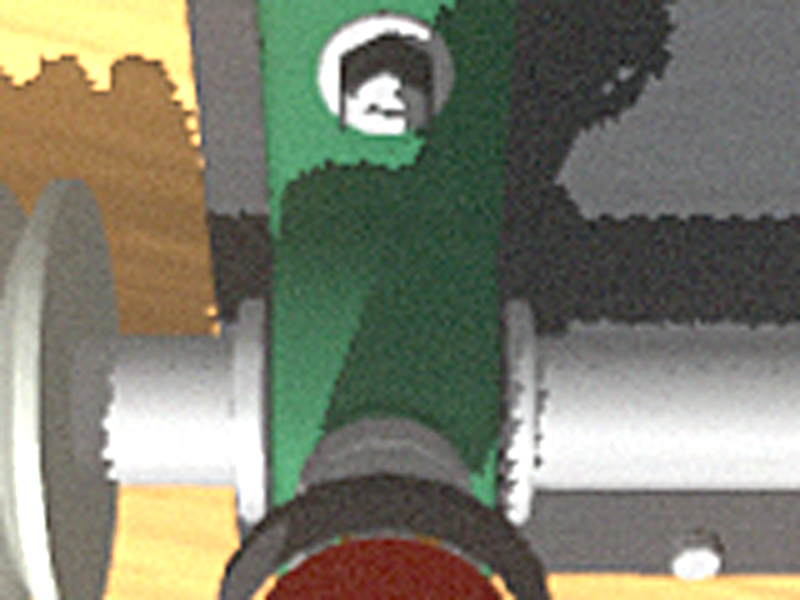

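Request:
carry_out:
  targets:
    - [[0.1,0,0.15,0,0,0],[0.1,0,0.3,0,0,0],[0.1,0,0.45,0,0,0],[0.1,0,0.6,0,0,0],[0.1,0,0.7,0,0,0],[0.1,0,0.7,0,0,0]]

```text
time_s: 12.2
position: [0.5604, 0.006, 0.1991]
eef_rot: [-179.9, 30.2, -162.2]
force: [-8.9, -1.6, 8.9]
grip_width: 0.4
```

```bash
python3 chk.py 11
```

```text
12.3 [0.56037911 0.00595225 0.19913655] [-179.89552053   30.2289234  -162.1784135 ] [-8.22087701 -0.97648395  8.75747738]
[33.93416272  1.44899374 67.80134669] [  0.54815862   1.79127147 -15.38923343] [0.04786721 1.33190567 0.27098049] 0.40272603225143916[ WARN:0@1.498] global loadsave.cpp:1063 imwrite_ Unsupported depth image for selected encoder is fallbacked to CV_8U.
```

View pics/s11.png

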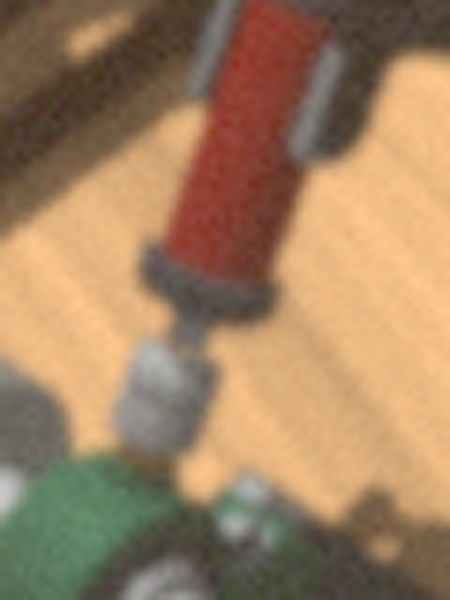

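Request:
carry_out:
  targets:
    - [[0,0,0.1,0,0,0],[0,0,0.1,0,0,0],[0,0,0.1,0,0,0],[0,0,0.1,0,0,0],[0,0,0.1,0,0,0]]

```text
time_s: 12.8
position: [0.5609, 0.0061, 0.1983]
eef_rot: [-179.9, 30.2, -162.2]
force: [-9.1, 0.0, 9.4]
grip_width: 0.409
```

```bash
python3 chk.py 12; python3 - <<'E'
from h import *
from plant import r
c=r.read_camera("top");cv2.imwrite("pics/top12.png",c["frame"][:,:,::-1])
a=np.load("pics/top0.npz")["frame"].astype(int)
print({k:int(np.abs(c["frame"][y0:y1,x0:x1]-a[y0:y1,x0:x1]).max()) for k,(x0,y0,x1,y1) in dict(jar=(304,248,334,274),carton=(198,250,234,276),tin=(392,146,420,176),blue=(400,180,430,210)).items()})
E
```

```text
12.9 [0.56086566 0.00609962 0.19833856] [-179.8948273    30.23228377 -162.17859516] [-8.11551012 -1.29199524  7.77918395]
[33.89236824  1.44138514 68.74656454] [  1.03328353   1.45914299 -14.53949696] [0.06160988 1.35480291 0.28574789] 0.4068576777202832
{'jar': 122, 'carton': 7, 'tin': 8, 'blue': 7}[ WARN:0@1.660] global loadsave.cpp:1063 imwrite_ Unsupported depth image for selected encoder is fallbacked to CV_8U.
```

View pics/top12.png

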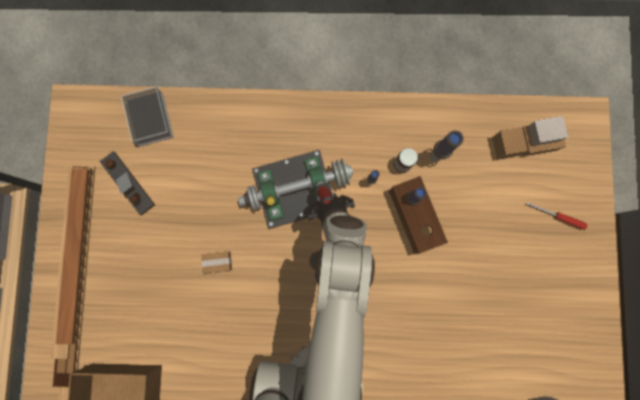

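View pics/s12.png

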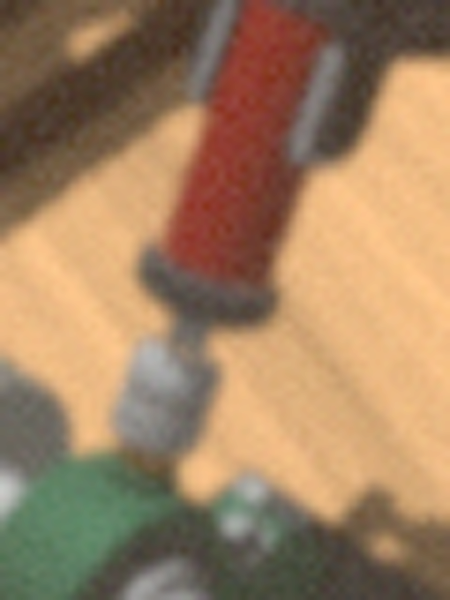

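```bash
python3 - <<'E'
from h import *
im={k:np.load(f"pics/scene{k}.npz")["frame"].astype(np.float32) for k in(0,7,8,9,10,11,12)}
def shift(a,b,box):
    x0,y0,x1,y1=box;t=im[a][y0:y1,x0:x1];r=cv2.matchTemplate(im[b][y0-16:y1+16,x0-16:x1+16],t,cv2.TM_CCOEFF_NORMED)
    _,v,_,(i,j)=cv2.minMaxLoc(r)
    q=lambda l,c,n:(l-n)/(2*(l-2*c+n))
    return round(i-16+q(r[j,i-1],r[j,i],r[j,i+1]),2),round(j-16+q(r[j-1,i],r[j,i],r[j+1,i]),2),round(v,3)
cp={7:(288,202,304,216),8:(286,208,301,222),9:(285,211,300,225)}
for a,b in((7,8),(8,9),(7,9)): print("coupler",a,b,shift(a,b,cp[a]))
for b in(10,11,12): print("coupler 9",b,shift(9,b,cp[9]))
co=(291,185,312,202)
for b in(9,10,11,12): print("collar 8",b,shift(8,b,(291,186,312,199)))
print("jar",shift(0,12,(356,190,386,230)),"carton",shift(0,12,(432,274,486,322)))
E
```

```text
coupler 7 8 (np.float32(-2.2), np.float32(5.67), 0.962)
coupler 8 9 (np.float32(-1.15), np.float32(2.72), 0.968)
coupler 7 9 (np.float32(-3.17), np.float32(8.39), 0.944)
coupler 9 10 (np.float32(-0.05), np.float32(0.07), 0.978)
coupler 9 11 (np.float32(-0.16), np.float32(0.21), 0.94)
coupler 9 12 (np.float32(-0.18), np.float32(0.22), 0.932)
collar 8 9 (np.float32(-1.35), np.float32(3.9), 0.972)
collar 8 10 (np.float32(-2.49), np.float32(7.62), 0.949)
collar 8 11 (np.float32(-3.34), np.float32(10.09), 0.965)
collar 8 12 (np.float32(-3.54), np.float32(10.64), 0.95)
jar (np.float32(-0.02), np.float32(-0.3), 0.85) carton (np.float32(-0.02), np.float32(0.0), 0.995)
```

Request:
carry_out:
  targets:
    - [[0,0,0.1,0,0,0],[0,0,0.2,0,0,0],[0,0,0.2,0,0,0],[0,0,0.2,0,0,0],[0,0,0.2,0,0,0]]

```text
time_s: 13.45
position: [0.5618, 0.0064, 0.1967]
eef_rot: [-179.9, 30.2, -162.2]
force: [-9.7, -1.1, 8.6]
grip_width: 0.405
```

```bash
python3 chk.py 13; python3 - <<'E'
from plant import r
for i in range(5):
    r.read_camera("top"); s=r.state(); print(s["time_s"],s["position"].round(4),s["force"].round(1))
E
```

```text
13.55 [0.56180138 0.00644537 0.19664422] [-179.89595153   30.23470851 -162.17566404] [-8.73511514 -0.9633961   9.1875301 ]
[33.875259    1.48617955 70.71216381] [  0.75414353   1.96032762 -16.00449576] [0.05275228 1.31078174 0.27607814] 0.40388997462012804
13.6 [0.5618 0.0064 0.1966] [-9.5 -1.2  9.1]
13.65 [0.5618 0.0064 0.1966] [-9.3 -0.7  8.9]
13.7 [0.5618 0.0064 0.1967] [-9.4 -0.4  9. ]
13.75 [0.5618 0.0064 0.1967] [-8.8 -0.8  9.2]
13.8 [0.5618 0.0064 0.1967] [-9.5 -0.5  8.2][ WARN:0@1.646] global loadsave.cpp:1063 imwrite_ Unsupported depth image for selected encoder is fallbacked to CV_8U.
```

Axial force is about 16 N and steady, nozzle about 21 mm in, and the coupler is holding still. I'm handing it in.

```bash
python3 -c "
from plant import r
print(r.sign_off())"
```

```text
the job is handed in; nothing more can be done
None
```

I lifted the red gun out of the rack at 80 N grip and pressed its coupler onto the bare nipple beside the pulley, tilted 30°. I then pushed along the nipple's axis and handed the job in at 13.8 s, still gripping and pushing. No verdict was reported.

**Last checks**
- **Push and nozzle:** the push along the axis was about 16 N and steady, with the arm at rest. The spring force and the scene images put the nozzle at about 21 of 24 mm in, give or take 1–2 mm.
- **Coupler:** it stayed within about 0.7 mm in the scene view while the collar came down over the nozzle. Its mouth sits about 12 mm past the nipple head's middle, against 9 mm when seated, with 1.5 mm uncertainty either way. I never saw the snap as a drop in force, so I infer it from that depth and from the push passing 10 N.
- **Other things:** the blue gun, carton and can were unchanged in the top view. The arm hid the jar there, but the scene view showed it had not moved.

**Disagreements**
- **Nipple position:** the wrist camera and the scene and top cameras differed by about 3 mm. I used a value in between, and the coupler went on with a side force of at most about 3 N.
- **Nozzle depth before the last push:** estimates ranged from about 19 to 22 mm, so I added 2 mm before handing in.

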